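# Turn a flap disc over through the twist chute

### The job

Take the orange flap disc from the blue stand and drop it on edge into the twisted slot with its orange face toward the tray, so that it turns half over on its way down to the shutter. Then push the black paddle toward the green dot, hold it there for a second so the shutter lets the disc out, and let it spring back to the middle. The disc must end flat in the tray with its black backing up, and the other two discs, the wrench and the jar stay where they are.

Things in the scene. Friction and masses are not known exactly. Their poses are not given: they have to be found in the camera images.
- orange_disc: the disc to handle: a small flap disc, 46 mm in diameter, 10 mm thick, 30 g, starting on edge in one of the stand's three pockets. Orange grit face, black backing face with a steel hub dot. Origin at its centre, 23 mm above the pocket floor; its own +x axis points out of the orange grit face, -x out of the black backing
- green_disc: bystander: same disc with green grit, in another pocket of the stand; leave it alone. Origin at its centre
- grey_disc: bystander: same disc with grey grit, in another pocket of the stand; leave it alone. Origin at its centre
- stand: fixed blue stand, 60 x 186 mm, groove along its own y, 11.6 mm wide. Pockets at y = -58, 0, +58 mm, floor 6 mm and top 26 mm above the table: the upper 26 mm of each disc is free to pinch across its faces. All grit faces look toward the stand's own +x. Origin under its centre; it may stand at the robot's right or left
- chute: fixed turning chute: upright slot of steel rails twisted half a turn, between two yellow posts (inner faces 52 mm either side in y, 272 mm tall), closed below by a red shutter; then a ramp to a tray at its own +x. The disc face that looks toward +x at the mouth ends face down in the tray. Base x -65 to +135, y +-62 mm. Origin on the table under the slot's centre
- chute_mouth (a point): centre of the slot's mouth, 295 mm above the table, level with the top of the flared rail ends. Axes as the chute's: the slot is narrow along x and long along y. At the rail ends the mouth is 36 mm (x) by 62 mm (y); 20 mm lower it has narrowed to 22 mm by 50 mm and the twist begins. Nothing stands above this height
- chute_rest (a point): where the centre of a disc lies when it stands on the closed shutter inside the slot, 113 mm above the table
- tray (a point): where a disc comes to rest: a point on the tray's white floor, 15 mm above the table, 103 mm from the slot along the chute's +x. The floor (x = 36 to 126 mm from the slot, 96 mm wide) slopes down 15 degrees toward +x to an end wall whose rim is 42 mm above the table, and is slippery; a disc slides down to that wall and lies flat with its centre 5 mm above the floor
- switch_box: fixed grey switch box, 80 x 110 x 50 mm (own x, y, z), with a black paddle on top at its centre, a green dot on its top 42 mm toward its own +y and a red dot 42 mm toward -y. Origin under its centre; it may stand on the robot's left or right
- paddle (a joint): spring-centred paddle, rad: 0 upright, positive leaning toward the green dot (own +y of the box), stops at +-0.5. It springs back to 0 when let go. It carries the shutter along: toward green the shutter slides open (68 mm per rad, a disc drops through from about 0.3 up), toward red it stays shut. Full push takes about 3 N
- paddle_tip (a point): middle of the paddle's top, 106 mm above the table when upright; the paddle is 20 mm wide (own x of the box), 10 mm thick (y), and turns about a line along the box's x, 50 mm above the table. Axes as the box's when upright
- wrench: bystander: steel wrench lying flat between robot and chute. Origin under its middle
- screw_jar: bystander: amber jar, 60 mm wide, 85 mm tall. Origin under its centre
Mind the look-alikes: they are no part of the job. Leave any pink or white look-alike of the orange_disc alone.

How it is judged (in metres and radians):
On the way, in this order (a step that is already met when the one before it is completed fails the run):
1. the orange disc has dropped through the twist and stands on the closed shutter inside the slot (distance between orange_disc and chute_rest below 0.016 m and value of joint paddle below 0.1 rad and linear speed of orange_disc below 0.05 m/s), for 0.2 s.
2. the paddle is held well over toward the green dot (more than 0.3 rad) for 0.6 s (value of joint paddle above 0.3 rad), for 0.6 s.
At the end, for the whole second after the job is handed in: the orange disc lies still and flat on the tray's sloping floor (its axis within 0.44 rad of vertical, the floor's own slope being 0.26) with its orange face down and black backing up, and the paddle is back upright within 0.06 rad (x of orange_disc in the frame of tray between -0.04 and 0.025 m and y of orange_disc in the frame of tray between -0.05 and 0.05 m and z of orange_disc in the frame of tray between -0.002 and 0.025 m and angle between orange_disc's own x axis and vertical above 2.7 rad and linear speed of orange_disc below 0.01 m/s and value of joint paddle between -0.06 and 0.06 rad); the robot touches nothing.
It fails at once if the green disc, grey disc, wrench or jar is moved more than 20 mm (distance of any of green_disc, grey_disc, wrench, screw_jar from where it was at the start of the episode above 0.02 m).
It also fails if it takes over 54 s, if anything falls off the work surface, if the arm or the gripper's body presses on something with over 40 N, if the wrist force passes 120 N, or if a joint passes its speed limit or range.

### The arm

A 6-joint arm with a two-finger parallel gripper is mounted at the origin on the work surface. World frame = base frame: x ahead of the robot, y to its left, z up, the work surface at z = 0. Lengths are in m, angles in degrees, forces in N, time in s.
With the tool pointing down it reaches from about 0.35 to 0.875 m from the base axis. Payload 4.2 kg.
Tool frame: the origin (TCP) lies at the very end of the fingers, on their centre line; the grasp point (between the pads) lies 19 mm behind it; z points along the fingers, x is the direction in which the jaws open and shut, and the axes are right-handed (so a half turn about z gives the same grasp; the last joint's range is limited). The gripper opens to 87 mm and grips with 3 to 60 N. Pads are 19 mm wide; open, the fingers measure 117 mm over their backs; the gripper's body (75 mm by 190 mm) begins 51 mm behind the grasp point.
Start: joints at [-54.339, 22.042, 0.453, 0, -68.411, -14.817], TCP at [0.222, -0.584, 0.223] pointing down, gripper open.
Joint ranges: [-179.83, 179.83], [-69.29, 118.12], [-61.27, 80.66], [-181.25, 117.63], [-171.15, -9.14], [-177.46, 177.46]. Speed limits (degrees/s): [159.86, 159.86, 180, 180, 180, 180].

### API

Orientations are given as a 3x3 rotation matrix whose columns are the frame's x, y, z axes.
In Python, from station import r gives the robot as it stands.
- The arm moves only by the tool move_arm, never from a script. Its argument "series" is a list that holds one entry, the list of rows, each a list of 7 numbers: the shift along the tool's x, y, z in cm, then the turn, a rotation vector about the tool's x, y, z in degrees, then the opening, from -1 (shut) to 1 (fully open). In form: [[[dx, dy, dz, wx, wy, wz, fingers], ...]]. A call has 1 to 12 rows; each row shifts and turns the commanded pose from where the row before left it, along the tool's axes as they then stand; what a row does not reach is not made up. A row lasts 1/8 s, in which the tool goes at most 62.5 mm and 10.7 degrees, less where a joint would pass 70% of its speed; a pose out of reach is approached as far as the arm can. A call is refused whole if a number of a shift passes 6.25 or a number of a turn 10.7, either way. A call with a gripper value outside its range is refused whole. The fingers move at their own pace and stop on an object; the grip force is fixed at half the most. Time passes only in rows, so rows that do not move let the fingers close. It gives the time, the measured TCP pose, the force and the opening at its end, in the units of the state.
- r.sense(): the state, without advancing time (a new reading comes with each control period).
- r.capture(name): name is "scene" or "top" or "wrist"; returns a dict with "color" (384x512x3 uint8, blue, green, red), "fx", "fy", "cx", "cy" (pixels), "rvec" (rotation vector, rad) and "tvec" (3), from world to camera coordinates, as OpenCV has them; the wrist camera has in their place "tool_from_camera" (4x4, takes a point from camera to tool coordinates, whose origin is the TCP and whose axes are the tool frame's). Camera axes: x right, y down, z forward; pixel columns grow to the right and rows downward; lengths in m; the calibration is good to about 2 mm. A picture is of the moment at which its call begins: read the wrist's pose just before it. There is no depth.
- r.finish_job(): hands the job in, once; it reports no verdict.
The state is a dict: "time_s": time; "joints": joint angles; "joint_velocities": joint speeds; "effort": joint torques, N m; "tcp_pos": TCP position; "ee_rot": TCP orientation; "wrist_force": force on the tool from outside, world axes, zero at the start; "moment": the same for the moment, N m; "gripper_width": opening from 0.0 (shut) to 1.0 (fully open).
Only numpy, scipy, OpenCV 4.12 (cv2) and the standard library are available. Lean on these libraries where they do the work, as an engineer would, in place of code of your own. Each camera call takes 0.05 s, during which the arm holds its last target.

## Working session

There is one attempt and no reset: what is moved stays moved. The work goes in short steps, Python scripts to look and compute and a tool call to move; the robot and the scene stay as the last step left them, time stands still between calls to the robot, and variables do not carry over. Pictures are saved under pics/ and viewed, and the job is handed in when it is done.

Besides the shell and the picture viewer there is one more tool, called after "Emit:" as a command line: name --argument value ..., lists and objects as JSON in quotes. move_arm: Moves the arm, as the interface text tells. Its arguments: {"type":"object","properties":{"series":{"type":"array","items":{"type":"array","items":{"type":"array","items":{"type":"number"}}}}},"required":["series"]}

```bash
mkdir -p pics; ls; python3 - <<'E'
from station import r
import cv2
s=r.sense();print({k:(v if not hasattr(v,'tolist') else v.tolist()) for k,v in s.items()})
for n in("scene","top","wrist"):
    c=r.capture(n);cv2.imwrite(f"pics/{n}0.png",c["color"]);print(n,{k:v for k,v in c.items() if k!="color"})
E
```

```text
pics
{'time_s': 0.0, 'joints': [-54.338885272949305, 22.0912837544911, 0.3789863906457649, -0.03184812515144778, -68.4109636019753, -14.815839448714472], 'joint_velocities': [0.05565229805026895, -0.018397664679171647, 0.05145533604365188, 0.08448859846458862, 0.05064596483515615, 0.03966430245876517], 'effort': [0.0007990987796802074, -39.06643867492676, 18.740179538726807, 4.219821095466614, 0.010873709397856146, -0.0001952844695551903], 'tcp_pos': [0.22220586745895163, -0.5835079496095679, 0.22144128170574776], 'ee_rot': [[-0.3556529659269414, 0.9346177143093574, -0.0008342221061181522], [0.9346154692571675, 0.3556539406644828, 0.0020491742310033297], [0.002211888915432374, -5.088199221689127e-05, -0.9999975524762289]], 'wrist_force': [0.9535561096320453, 0.45648862076306757, 0.894565698232422], 'moment': [0.025538910849516323, -0.021597134635378167, -0.022290388502961077], 'gripper_width': 1.0013166034665222}
scene {'fx': 450.5966807014512, 'fy': 450.5966807014512, 'cx': 249.50349366121083, 'cy': 185.59712755208713, 'rvec': array([ 1.67284793,  1.95373287, -0.74952413]), 'tvec': array([ 0.11567002, -0.26997219,  1.64641551])}
top {'fx': 446.2000177217597, 'fy': 446.2000177217597, 'cx': 252.84674261263348, 'cy': 178.1497376896837, 'rvec': array([ 2.14508917, -2.04990665,  0.23524937]), 'tvec': array([-0.0407307 ,  0.58908532,  1.26174392])}
wrist {'fx': 294.96370000625075, 'fy': 294.96370000625075, 'cx': 256.2711711532606, 'cy': 191.34674501708653, 'tool_from_camera': array([[ 9.99999978e-01,  1.15138603e-04, -1.76379829e-04,
        -2.78591961e-04],
       [-6.86161962e-05,  9.69768254e-01,  2.44027720e-01,
        -6.65096132e-02],
       [ 1.99144570e-04, -2.44027703e-01,  9.69768241e-01,
        -1.62420141e-01],
       [ 0.00000000e+00,  0.00000000e+00,  0.00000000e+00,
         1.00000000e+00]])}
```

View pics/scene0.png

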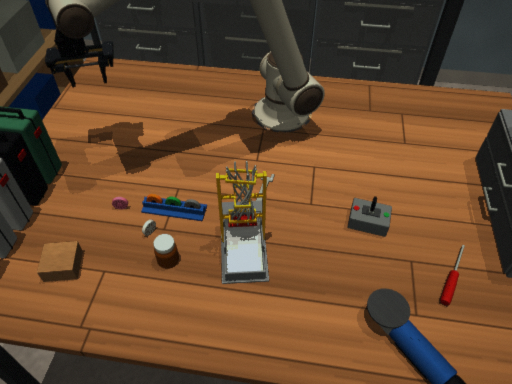

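View pics/top0.png

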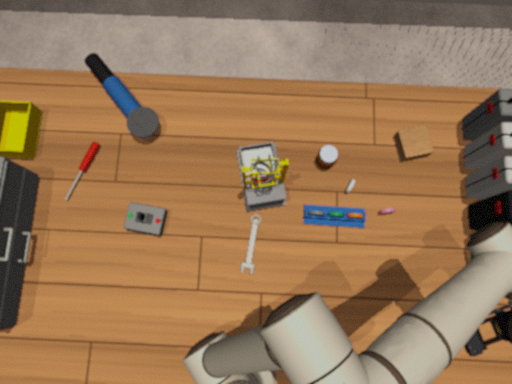

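View pics/wrist0.png

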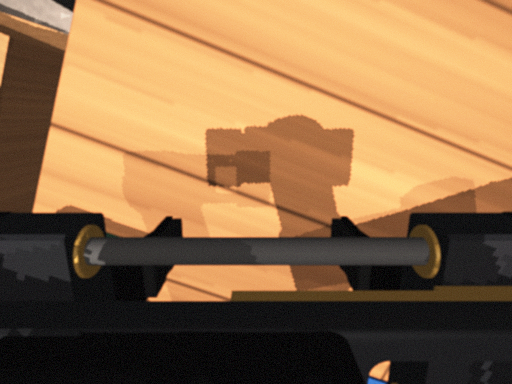

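The scene view shows the stand at about (175,208), with orange, green and grey discs, the chute at (243,220), the jar at (166,250) and the switch box at (370,215). Pink (120,203) and white (149,228) look-alikes lie loose on the table. Next I'll take enlarged crops.

```bash
cat > h.py <<'E'
import numpy as np,cv2
from station import r
def cam(c):
    R=cv2.Rodrigues(np.array(c["rvec"]))[0];t=np.array(c["tvec"]).ravel()
    return R,t
def K(c): return np.array([[c["fx"],0,c["cx"]],[0,c["fy"],c["cy"]],[0,0,1]])
def pose(c,s=None):
    if "rvec" in c: return cam(c)
    T=np.eye(4);T[:3,:3]=np.array(s["ee_rot"]);T[:3,3]=s["tcp_pos"]
    W=np.linalg.inv(T@np.array(c["tool_from_camera"]));return W[:3,:3],W[:3,3]
def plane(c,uv,z,s=None):
    R,t=pose(c,s);o=-R.T@t
    out=[]
    for u,v in np.atleast_2d(uv):
        d=R.T@np.linalg.inv(K(c))@[u,v,1];out.append(o+d*(z-o[2])/d[2])
    return np.array(out)
def proj(c,P,s=None):
    R,t=pose(c,s);return cv2.projectPoints(np.atleast_2d(np.array(P,float)),cv2.Rodrigues(R)[0],t,K(c),None)[0].reshape(-1,2)
def tri(c1,p1,c2,p2,s1=None,s2=None):
    M=[K(c)@np.c_[pose(c,s)] if 0 else K(c)@np.hstack([pose(c,s)[0],pose(c,s)[1].reshape(3,1)]) for c,s in((c1,s1),(c2,s2))]
    X=cv2.triangulatePoints(M[0],M[1],np.array(p1,float).reshape(2,1),np.array(p2,float).reshape(2,1));return (X[:3]/X[3]).ravel()
E
python3 - <<'E'
from h import *
a=r.capture("scene")["color"];b=r.capture("top")["color"]
def crop(n,i,x0,y0,x1,y1,f): cv2.imwrite(f"pics/{n}.png",cv2.resize(i[y0:y1,x0:x1],None,fx=f,fy=f,interpolation=cv2.INTER_CUBIC))
crop("sA",a,100,150,280,290,4.4)
crop("tA",b,220,130,400,220,4.4)
crop("sw",np.hstack([a[180:250,330:410],b[190:250,110:190].copy() if 0 else cv2.copyMakeBorder(b[190:250,110:190],0,10,0,0,cv2.BORDER_CONSTANT)]),0,0,160,70,4.9)
E
```

```text
(no output)
```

View pics/sA.png

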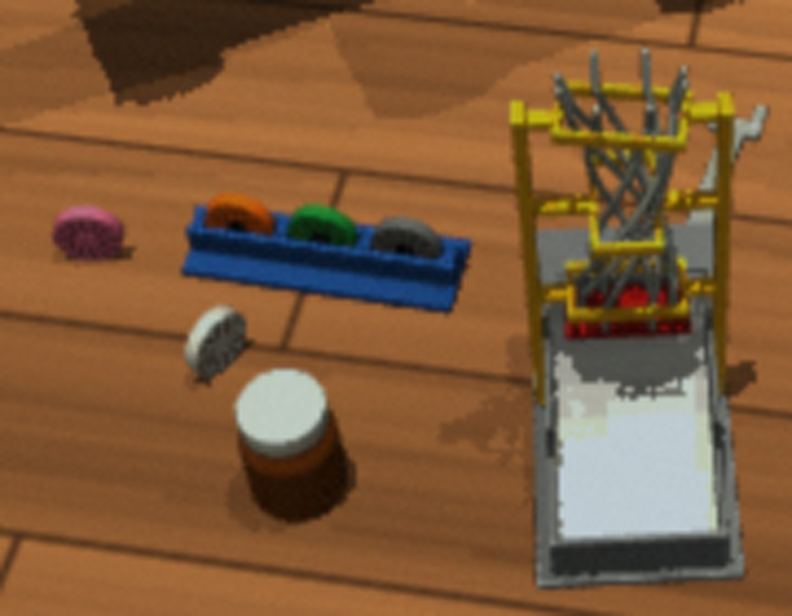

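View pics/tA.png

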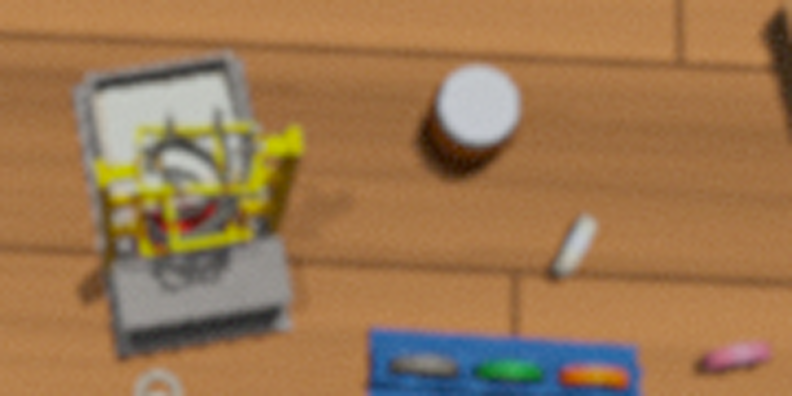

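View pics/sw.png

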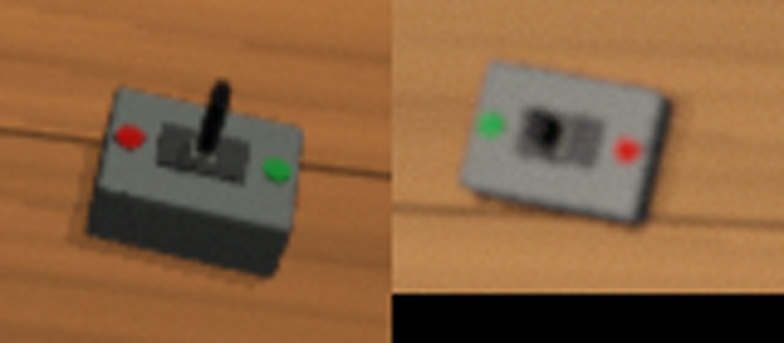

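Three candidates could be the orange disc: the orange one in the stand, scene (154,198), the pink one lying loose at (120,203), and the white one at (149,228). Only the first sits in the stand and is orange. Next come coarse positions.

```bash
cat > coarse.py <<'E'
from h import *
a=r.capture("scene");b=r.capture("top")
for c in(a,b):
    R,t=cam(c);print("cam",-R.T@t)
def blobs(c,lo,hi,amin=15):
    hsv=cv2.cvtColor(c["color"],cv2.COLOR_BGR2HSV);m=cv2.inRange(hsv,lo,hi)
    n,l,st,ce=cv2.connectedComponentsWithStats(m);return [(ce[i].round(1).tolist(),st[i].tolist()) for i in range(1,n) if st[i,4]>=amin],m
for n,lo,hi in(("orange",(5,200,150),(14,255,255)),("green",(50,120,60),(75,255,255)),("blue",(100,120,60),(125,255,255)),("yellow",(24,180,100),(33,255,255)),("red",(0,200,90),(3,255,255))):
    for k,c in(("scene",a),("top",b)): print(n,k,blobs(c,lo,hi)[0])
E
python3 coarse.py
```

```text
cam [1.29810145 0.09400052 1.05025954]
cam [ 0.28933228 -0.0277886   1.36242169]
orange scene [([154.3, 195.6], [148, 194, 13, 5, 31])]
orange top []
green scene [([28.5, 112.6], [21, 109, 16, 9, 97]), ([9.0, 113.3], [0, 112, 19, 4, 42]), ([13.0, 123.0], [0, 117, 30, 13, 302]), ([173.5, 198.9], [166, 197, 15, 6, 43]), ([386.1, 214.3], [384, 212, 5, 5, 20])]
green top [([335.2, 214.1], [329, 213, 14, 3, 36])]
blue scene [([175.7, 205.3], [143, 197, 64, 15, 214]), ([172.3, 213.0], [142, 207, 62, 14, 360]), ([423.8, 352.9], [391, 321, 65, 63, 1574])]
blue top [([119.8, 94.3], [103, 75, 37, 41, 668]), ([332.8, 216.5], [305, 206, 60, 21, 766])]
yellow scene [([258.6, 176.1], [249, 171, 18, 12, 65]), ([222.0, 176.7], [216, 173, 17, 8, 56]), ([241.4, 204.4], [234, 199, 17, 8, 43])]
yellow top [([14.7, 128.2], [0, 100, 32, 53, 1197]), ([280.5, 166.2], [266, 159, 23, 15, 92]), ([245.2, 168.9], [242, 167, 9, 6, 26]), ([255.6, 175.1], [251, 172, 9, 8, 28]), ([266.9, 184.0], [258, 181, 19, 6, 49])]
red scene [([355.9, 207.6], [354, 206, 5, 4, 15]), ([243.7, 216.9], [241, 215, 6, 4, 18]), ([450.1, 286.4], [442, 270, 17, 34, 285])]
red top [([493.1, 139.0], [492, 135, 3, 9, 16]), ([88.9, 156.4], [80, 143, 19, 28, 183]), ([498.8, 207.2], [498, 202, 3, 11, 16])]
```

```bash
python3 - <<'E'
from h import *
b=r.capture("top")
print("stand",plane(b,[[333,216.5]],.022)); print("orange/grn/grey",plane(b,[[355,215.5],[335.2,214.1],[316,213]],.045))
print("chute posts",plane(b,[[243,169],[287,163]],.272)); print("sw",plane(b,[[146,219]],.05)," paddle",plane(b,[[142.5,217]],.1))
print("dots",plane(b,[[110+490/4.9-80,190+125/4.9],[110+627/4.9-80,190+151/4.9]],.05))
print("jar",plane(b,[[328,154]],.085))
E
```

```text
stand [[ 0.4929853  -0.26100393  0.022     ]]
orange/grn/grey [[ 0.495453   -0.32233493  0.045     ]
 [ 0.49698203 -0.26350787  0.045     ]
 [ 0.4976931  -0.2063926   0.045     ]]
chute posts [[ 0.56535304  0.00972254  0.272     ]
 [ 0.58603321 -0.10065327  0.272     ]]
sw [[0.45620634 0.29621279 0.05      ]]  paddle [[0.45510161 0.29439471 0.1       ]]
dots [[0.46441304 0.34459711 0.05      ]
 [0.45243321 0.26038044 0.05      ]]
jar [[ 0.67016849 -0.23429477  0.085     ]]
```

```bash
cat >> h.py <<'E'
from scipy.spatial.transform import Rotation as Ro
def tool(target,Rt=None):
    s=r.sense();R=np.array(s["ee_rot"]);d=R.T@(np.array(target)-np.array(s["tcp_pos"]))*100
    print("shift cm in tool",d.round(2))
    if Rt is not None: print("turn deg in tool",np.degrees(Ro.from_matrix(R.T@Rt).as_rotvec()).round(2))
def down(ang): # tool x at world angle ang, pointing down
    a=np.radians(ang);x=np.array([np.cos(a),np.sin(a),0]);z=np.array([0,0,-1.]);return np.c_[x,np.cross(z,x),z]
E
python3 -c "
from h import *
tool([.34,-.255,.2],down(180))"
```

```text
shift cm in tool [26.56 22.7   2.25]
turn deg in tool [ 1.000e-02 -2.000e-02 -6.916e+01]
```

Emit:
move_arm --series '[[[4.4,3.8,0.4,0,0,0,1],[4.4,3.8,0.4,0,0,0,1],[4.4,3.8,0.4,0,0,0,1],[4.4,3.8,0.4,0,0,0,1],[4.4,3.8,0.4,0,0,0,1],[4.5,3.7,0.2,0,0,-9.2,1],[0,0,0,0,0,-10,1],[0,0,0,0,0,-10,1],[0,0,0,0,0,-10,1],[0,0,0,0,0,-10,1],[0,0,0,0,0,-10,1],[0,0,0,0,0,-10,1]]]'

```text
time_s: 1.9
tcp_pos: [0.3403, -0.2556, 0.2007]
ee_rot: [[-1.0, -0.007, 0.0], [-0.007, 1.0, -0.0], [-0.0, -0.0, -1.0]]
wrist_force: [-0.7, 0.3, -0.0]
gripper_width: 1.003
```

Emit:
move_arm --series '[[[0,0,0,0,0,0,1],[0,0,0,0,0,0,1]]]'

```text
time_s: 2.15
tcp_pos: [0.3402, -0.2556, 0.2006]
ee_rot: [[-1.0, 0.002, 0.0], [0.002, 1.0, -0.0], [-0.0, -0.0, -1.0]]
wrist_force: [0.3, -0.2, 0.2]
gripper_width: 1.001
```

```bash
cat > snap.py <<'E'
import sys,pickle
from h import *
n=sys.argv[1]
s=r.sense();c=r.capture("wrist");pickle.dump((s,c),open(f"{n}.pkl","wb"))
print(s["time_s"],s["tcp_pos"],np.array(s["ee_rot"])[:,0].round(3),[round(x,1) for x in s["joints"]],np.round(s["joint_velocities"],2))
cv2.imwrite(f"pics/{n}.png",cv2.resize(c["color"][:,:],None,fx=1.5,fy=1.5,interpolation=cv2.INTER_CUBIC))
E
python3 snap.py w1
```

```text
2.15 [ 0.34023506 -0.25563155  0.20061265] [-1.     0.002 -0.   ] [np.float64(-14.9), np.float64(3.3), np.float64(-27.7), np.float64(-0.0), np.float64(-59.0), np.float64(14.8)] [-0.07 -0.02 -0.02 -0.06  0.03  0.51]
```

View pics/w1.png

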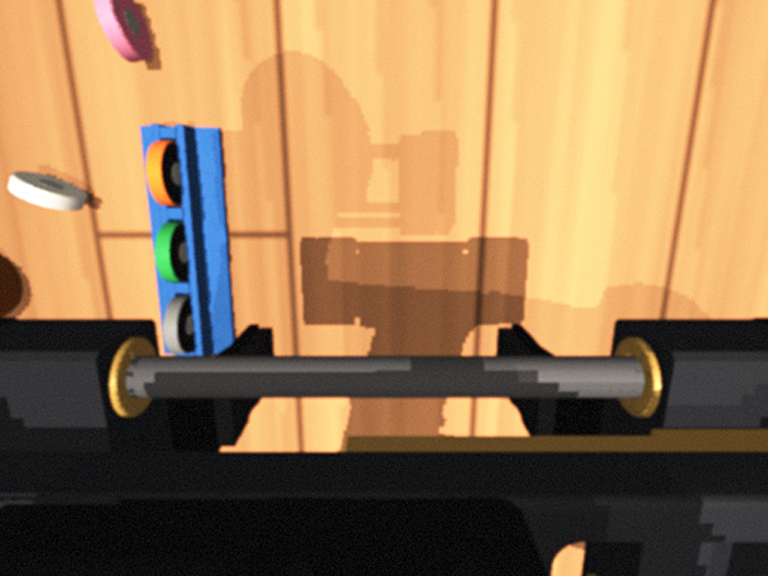

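From the -X side (wrist image (165,173) for the orange disc), the black backing and hub face the robot, so the orange grit appears to look toward +X. I'll check from the other side for confirmation and for triangulation.

Emit:
move_arm --series '[[[-6,0,0.3,0,0,0,1],[-6,0,0.3,0,0,0,1],[-6,0,0.3,0,0,0,1],[-6,0,0.3,0,0,0,1],[-6,0,0.3,0,0,0,1],[0,0,0,0,0,0,1],[0,0,0,0,0,0,1],[0,0,0,0,0,0,1]]]'

```text
time_s: 3.2
tcp_pos: [0.6393, -0.2556, 0.1865]
ee_rot: [[-1.0, 0.0, 0.001], [0.0, 1.0, -0.0], [-0.001, -0.0, -1.0]]
wrist_force: [-0.5, 0.3, -0.3]
gripper_width: 0.996
```

```bash
python3 snap.py w2
```

```text
3.2 [ 0.63928102 -0.25563495  0.18652452] [-1.     0.    -0.001] [np.float64(-8.4), np.float64(29.6), np.float64(7.4), np.float64(0.0), np.float64(-67.8), np.float64(8.4)] [-0.04 -0.63  0.14 -0.08  0.13  0.06]
```

View pics/w2.png

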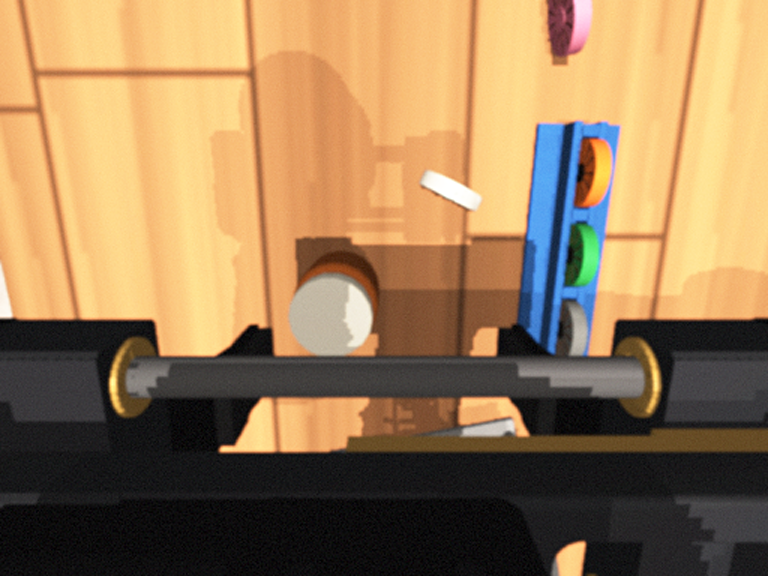

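```bash
python3 - <<'E'
import cv2,numpy as np
a=cv2.imread("pics/w1.png");b=cv2.imread("pics/w2.png")
f=lambda i,x:cv2.resize(i[110:370,x:x+130],None,fx=2.2,fy=2.2,interpolation=cv2.INTER_CUBIC)
cv2.imwrite("pics/cmp.png",np.hstack([f(a,125),f(b,510)]))
E
```

```text
(no output)
```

View pics/cmp.png

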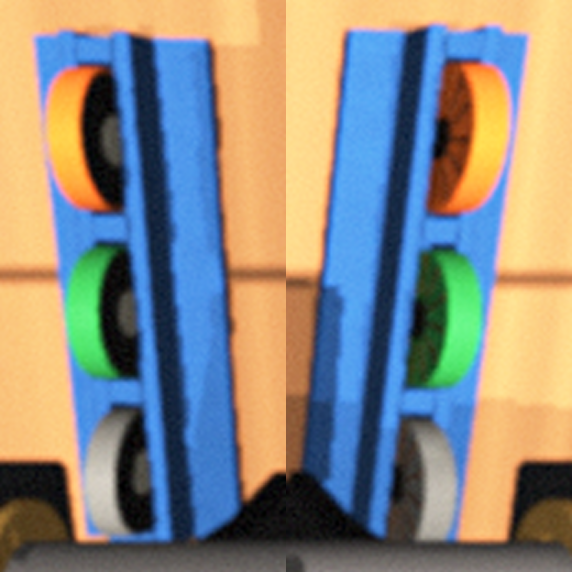

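Confirmed: the left view (from -X) shows black backing with the hub dot, and the right view (from +X) shows slotted orange grit. So the orange face already looks toward +X, the tray side. Next, overhead views of it.

Emit:
move_arm --series '[[[6,0,0.7,0,0,0,1],[6,0,0.7,0,0,0,1],[2.4,0,0.6,0,0,0,1],[0,0,0,0,0,0,1],[0,0,0,0,0,0,1]]]'

```text
time_s: 3.88
tcp_pos: [0.4971, -0.2558, 0.1668]
ee_rot: [[-1.0, -0.001, 0.003], [-0.001, 1.0, -0.001], [-0.003, -0.001, -1.0]]
wrist_force: [0.9, 0.8, 0.3]
gripper_width: 0.999
```

```bash
python3 snap.py w3
```

```text
3.875 [ 0.49705046 -0.25584998  0.16684947] [-1.    -0.001 -0.003] [np.float64(-10.6), np.float64(18.3), np.float64(-13.8), np.float64(0.0), np.float64(-57.8), np.float64(10.6)] [ 0.27  1.3   0.91 -0.06 -0.14  0.15]
```

Emit:
move_arm --series '[[[0,6,0,0,0,0,1],[0,0,0,0,0,0,1],[0,0,0,0,0,0,1]]]'

```text
time_s: 4.3
tcp_pos: [0.4972, -0.1953, 0.1657]
ee_rot: [[-1.0, -0.002, 0.001], [-0.002, 1.0, -0.0], [-0.001, -0.0, -1.0]]
wrist_force: [0.4, -0.5, -0.4]
gripper_width: 0.999
```

```bash
python3 snap.py w4; python3 - <<'E'
import cv2,numpy as np
a=cv2.imread("pics/w3.png")[:360];b=cv2.imread("pics/w4.png")[:360]
cv2.imwrite("pics/w34.png",cv2.resize(np.vstack([a,b])[:, 100:700],None,fx=.83,fy=.83))
E
```

```text
4.3 [ 0.49723621 -0.19534243  0.16571644] [-1.    -0.002 -0.001] [np.float64(-4.0), np.float64(16.1), np.float64(-17.1), np.float64(0.0), np.float64(-56.7), np.float64(4.1)] [-1.25  0.26 -0.02 -0.02  0.07  0.04]
```

View pics/w34.png

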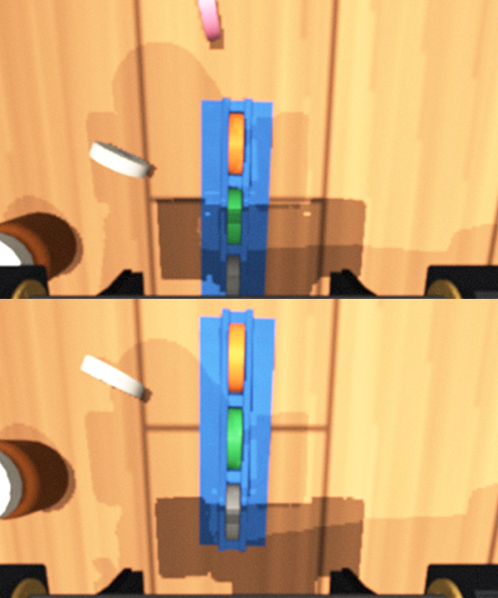

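Both views show the stand from above, with the orange disc at the end near -Y. Now measuring.

```bash
cat > meas.py <<'E'
import pickle
from h import *
V={n:pickle.load(open(n+".pkl","rb")) for n in("w3","w4")}
O={}
for n,(s,c) in V.items():
    hsv=cv2.cvtColor(c["color"],cv2.COLOR_BGR2HSV)
    for k,lo,hi in(("orange",(5,170,150),(18,255,255)),("green",(50,120,60),(80,255,255)),("blue",(100,120,40),(125,255,255))):
        m=cv2.inRange(hsv,lo,hi);m[215:]=0
        if k=="blue": m[:, :150]=0
        nn,l,st,ce=cv2.connectedComponentsWithStats(m);
        i=1+st[1:,4].argmax() if k!="orange" else max(range(1,nn),key=lambda j:st[j,4] if 220<ce[j][0]<280 else 0)
        cn=cv2.findContours((l==i).astype(np.uint8),0,1)[0][0];rc=cv2.minAreaRect(cn)
        ctr,sz,ang=rc; O[n,k]=ctr
        box=cv2.boxPoints(rc); e=max([(box[1]-box[0]),(box[2]-box[1])],key=np.linalg.norm)
        zz=.05 if k!="blue" else .02
        P=plane(c,[ctr,ctr+e/2,ctr-e/2],zz,s);d=P[1]-P[2]
        print(n,k,st[i].tolist(),np.round(ctr,1),np.round(sz,1),"ctr",P[0].round(4),"len",np.linalg.norm(d).round(4),"ang",np.degrees(np.arctan2(d[1],d[0])).round(1)%180)
for k in("orange",): print(k,"tri",tri(V["w3"][1],O["w3",k],V["w4"][1],O["w4",k],V["w3"][0],V["w4"][0]))
E
python3 meas.py
```

```text
w3 orange [251, 91, 11, 48, 299] [256.  114.5] [47. 10.] ctr [ 0.4976 -0.325   0.05  ] len 0.0417 ang 90.0
w3 green [249, 152, 12, 44, 460] [254.5 173.5] [43. 11.] ctr [ 0.499  -0.2701  0.05  ] len 0.042 ang 90.0
w3 blue [229, 79, 56, 136, 5804] [256.5 146.5] [135.  55.] ctr [ 0.4972 -0.293   0.02  ] len 0.1401 ang 90.1
w4 orange [251, 54, 11, 20, 148] [256.   63.5] [19. 10.] ctr [ 0.4977 -0.3077  0.05  ] len 0.0155 ang 90.1
w4 green [249, 88, 13, 48, 538] [255.  111.5] [47. 12.] ctr [ 0.4985 -0.267   0.05  ] len 0.0413 ang 90.1
w4 blue [227, 9, 60, 193, 8289] [256. 105.] [ 58.1 192.3] ctr [ 0.4976 -0.2739  0.02  ] len 0.1864 ang 89.4
orange tri [ 0.4979218  -0.32599876 -0.06164616]
```

```bash
cat > meas2.py <<'E'
import pickle
from h import *
V={n:pickle.load(open(n+".pkl","rb")) for n in("w1","w2","w3","w4")}
E={}
for n,box in(("w3",(240,80,272,146)),("w4",(240,20,272,86)),("w1",(92,85,125,145)),("w2",(375,85,415,145))):
    s,c=V[n];x0,y0,x1,y1=box
    hsv=cv2.cvtColor(c["color"],cv2.COLOR_BGR2HSV)[y0:y1,x0:x1]
    m=cv2.inRange(hsv,(3,110,110),(24,255,255))
    nn,l,st,ce=cv2.connectedComponentsWithStats(m);i=1+st[1:,4].argmax()
    m=(l==i);ys,xs=np.nonzero(m);ys=ys+y0;xs=xs+x0
    E[n]=[np.array([xs[ys==ys.min()].mean(),ys.min()-.5]),np.array([xs[ys==ys.max()].mean(),ys.max()+.5]),np.array([xs.min()-.5,ys.mean()]),np.array([xs.max()+.5,ys.mean()])]
    rc=cv2.minAreaRect(np.c_[xs,ys].astype(np.float32))
    print(n,st[i].tolist(),np.round(rc[0],1),np.round(rc[1],1),round(rc[2],1),"@.03",plane(c,[(E[n][0]+E[n][1])/2],.03,s).round(4),"mid@.05",plane(c,[(E[n][2]+E[n][3])/2],.05,s).round(4))
mid=lambda n:(E[n][2]+E[n][3])/2
for a,b in(("w3","w4"),):
    for k in(0,1): print(a,b,k,tri(V[a][1],E[a][k],V[b][1],E[b][k],V[a][0],V[b][0]).round(4))
# outer silhouette edge (top of the rim far side): w1 leftmost (top +X edge?), w2 rightmost
print(tri(V["w1"][1],E["w1"][2],V["w3"][1],E["w3"][2],V["w1"][0],V["w3"][0]).round(4),tri(V["w2"][1],E["w2"][3],V["w3"][1],E["w3"][3],V["w2"][0],V["w3"][0]).round(4))
E
python3 meas2.py
```

```text
w3 [10, 11, 13, 49, 545] [256. 115.] [48. 12.] 90.0 @.03 [[ 0.4969 -0.3247  0.03  ]] mid@.05 [[ 0.4976 -0.3252  0.05  ]]
w4 [10, 0, 13, 55, 479] [256.  47.] [54. 12.] 90.0 @.03 [[ 0.4972 -0.3252  0.03  ]] mid@.05 [[ 0.4977 -0.3207  0.05  ]]
w1 [5, 9, 20, 43, 440] [105.8 115.4] [42.5 17.4] 85.9 @.03 [[ 0.498  -0.3248  0.03  ]] mid@.05 [[ 0.4939 -0.3249  0.05  ]]
w2 [8, 7, 24, 46, 723] [395.8 115. ] [20.8 46. ] 6.9 @.03 [[ 0.4973 -0.325   0.03  ]] mid@.05 [[ 0.5038 -0.3253  0.05  ]]
w3 w4 0 [ 0.4985 -0.3473  0.0331]
w3 w4 1 [ 0.4955 -0.301   0.0319]
[ 0.5035 -0.325   0.0511] [ 0.4916 -0.3252  0.0492]
```

```bash
python3 -c "
from h import *
tool([.4976,-.325,.09],down(178.5))"
```

```text
shift cm in tool [ -0.05 -12.92   7.56]
turn deg in tool [-0.01  0.02  1.55]
```

Emit:
move_arm --series '[[[0,-4.3,1.5,0,0,0,1],[0,-4.3,1.5,0,0,0,1],[0,-4.3,1.5,0,0,0,1],[0,0,3,0,0,1.5,1],[0,0,0,0,0,0,1],[0,0,0,0,0,0,1]]]'

```text
time_s: 5.1
tcp_pos: [0.4969, -0.3252, 0.0914]
ee_rot: [[-1.0, 0.025, 0.001], [0.025, 1.0, -0.001], [-0.001, -0.001, -1.0]]
wrist_force: [0.4, -0.6, 0.3]
gripper_width: 1.001
```

```bash
python3 snap.py w5; python3 -c "
from h import *
tool([.4976,-.325,.031],down(178.5))"
```

```text
5.1 [ 0.49692487 -0.32516774  0.09137807] [-1.     0.025 -0.001] [np.float64(-17.6), np.float64(26.0), np.float64(-13.9), np.float64(0.0), np.float64(-50.0), np.float64(16.1)] [ 0.69 -1.28  0.46  0.06  0.32 -0.13]
shift cm in tool [-0.02 -0.    6.09]
turn deg in tool [-0.06  0.12  0.09]
```

View pics/w5.png

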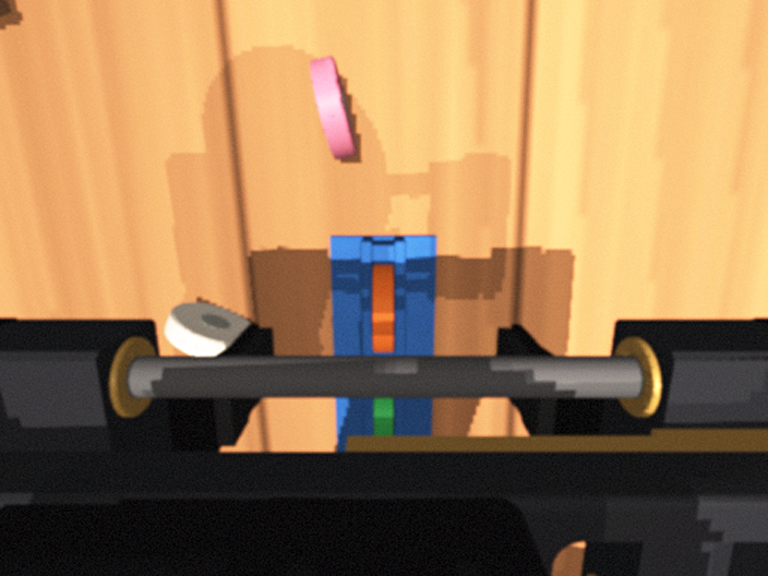

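The disc is centred between the fingers (u≈383). The white look-alike is close to the +X finger, so I'll narrow the opening before going down.

Emit:
move_arm --series '[[[0,0,0,0,0,0,-0.2],[0,0,0,0,0,0,-0.2],[0,0,0,0,0,0,-0.2],[0,0,2,0,0,0,-0.2],[0,0,2,0,0,0,-0.2],[0,0,2.1,0,0,0,-0.2],[0,0,0,0,0,0,-0.2],[0,0,0,0,0,0,-0.2]]]'

```text
time_s: 6.15
tcp_pos: [0.497, -0.3248, 0.0304]
ee_rot: [[-1.0, 0.025, 0.001], [0.025, 1.0, -0.001], [-0.001, -0.001, -1.0]]
wrist_force: [0.0, 0.4, -0.5]
gripper_width: 0.402
```

Emit:
move_arm --series '[[[0,0,0,0,0,0,-1],[0,0,0,0,0,0,-1],[0,0,0,0,0,0,-1],[0,0,0,0,0,0,-1],[0,0,0,0,0,0,-1]]]'

```text
time_s: 6.78
tcp_pos: [0.4969, -0.3247, 0.0298]
ee_rot: [[-1.0, 0.025, 0.001], [0.025, 1.0, -0.001], [-0.001, -0.0, -1.0]]
wrist_force: [1.2, -0.0, -0.3]
gripper_width: 0.118
```

Emit:
move_arm --series '[[[0,0,-2,0,0,0,-1],[0,0,-3,0,0,0,-1],[0,0,-4,0,0,0,-1],[0,0,-4,0,0,0,-1],[0,0,-4,0,0,0,-1],[0,0,-4,0,0,0,-1],[0,0,-4,0,0,0,-1],[0,0,-4,0,0,0,-1],[0,0,-4,0,0,0,-1],[0,0,-2,0,0,0,-1],[0,0,0,0,0,0,-1],[0,0,0,0,0,0,-1]]]'

```text
time_s: 8.28
tcp_pos: [0.4957, -0.3241, 0.3779]
ee_rot: [[-1.0, 0.026, -0.003], [0.026, 1.0, 0.002], [0.003, 0.002, -1.0]]
wrist_force: [-0.0, 0.9, -0.5]
gripper_width: 0.112
```

```bash
python3 snap.py w6; python3 - <<'E'
from h import *
a=r.capture("scene");b=r.capture("top")
cv2.imwrite("pics/m6.png",cv2.resize(np.hstack([a["color"][60:330,80:300],b["color"][60:330,200:420]]),None,fx=1.8,fy=1.8,interpolation=cv2.INTER_CUBIC))
E
```

```text
8.275 [ 0.49574403 -0.32409431  0.37785358] [-1.     0.026  0.003] [np.float64(-17.5), np.float64(15.4), np.float64(12.6), np.float64(-0.0), np.float64(-87.4), np.float64(16.1)] [-0.07  0.49 -0.54  0.24 -0.04 -0.1 ]
```

View pics/w6.png

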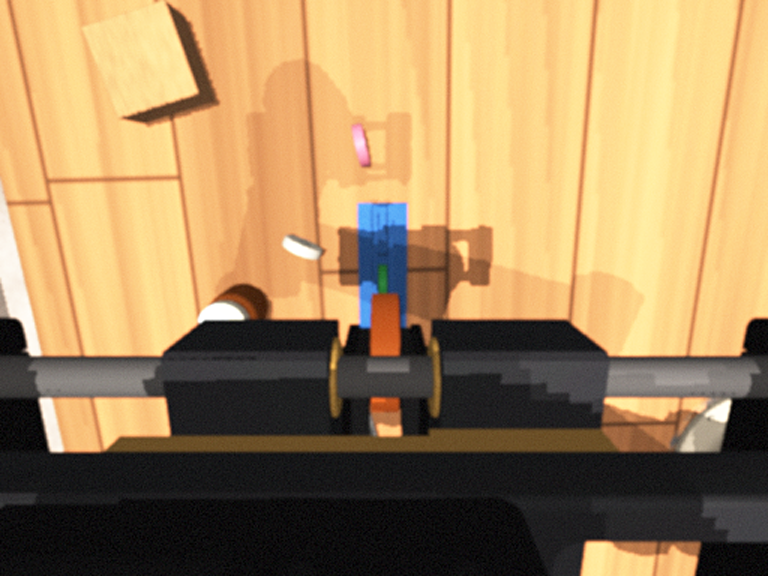

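View pics/m6.png

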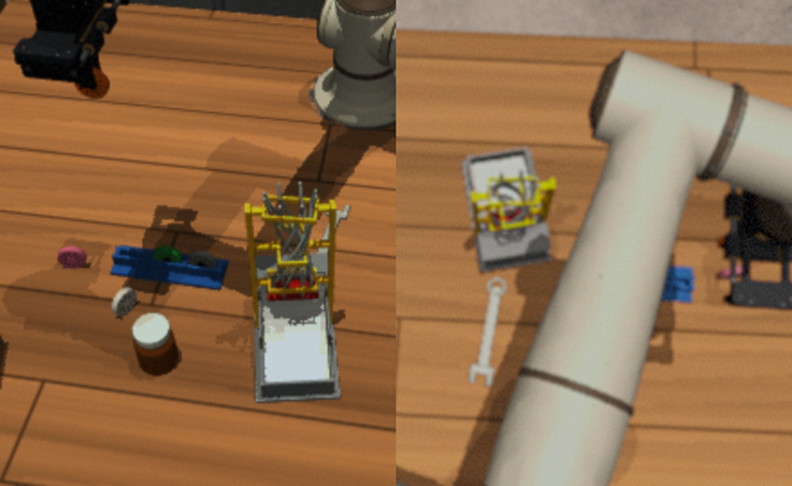

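Disc held, 10 mm wide, with the orange side toward the scene camera at (92,82). The green and grey discs are still seated. Next I'll go over the chute to measure the mouth.

Emit:
move_arm --series '[[[-1,4,-0.4,0,0,0,-1],[-1,4,-0.4,0,0,0,-1],[-1,4,-0.4,0,0,0,-1],[-1,4,-0.4,0,0,0,-1],[-1,4,-0.4,0,0,0,-1],[-1,4,-0.4,0,0,0,-1],[-1,4,0,0,0,0,-1],[-1,4,0,0,0,-6,-1],[0,2.5,0,0,0,-6,-1],[0,0,0,0,0,0,-1],[0,0,0,0,0,0,-1],[0,0,0,0,0,0,-1]]]'

```text
time_s: 9.93
tcp_pos: [0.5823, 0.0173, 0.4035]
ee_rot: [[-0.983, -0.181, -0.0], [-0.181, 0.983, -0.0], [0.0, -0.0, -1.0]]
wrist_force: [-0.4, -0.4, 0.5]
gripper_width: 0.115
```

```bash
python3 snap.py w7
```

```text
9.925 [0.58233923 0.01733417 0.40350725] [-0.983 -0.181  0.   ] [np.float64(17.6), np.float64(14.2), np.float64(14.4), np.float64(0.0), np.float64(-90.2), np.float64(-7.2)] [-0.14 -0.08  0.08  0.03  0.08  0.16]
```

View pics/w7.png

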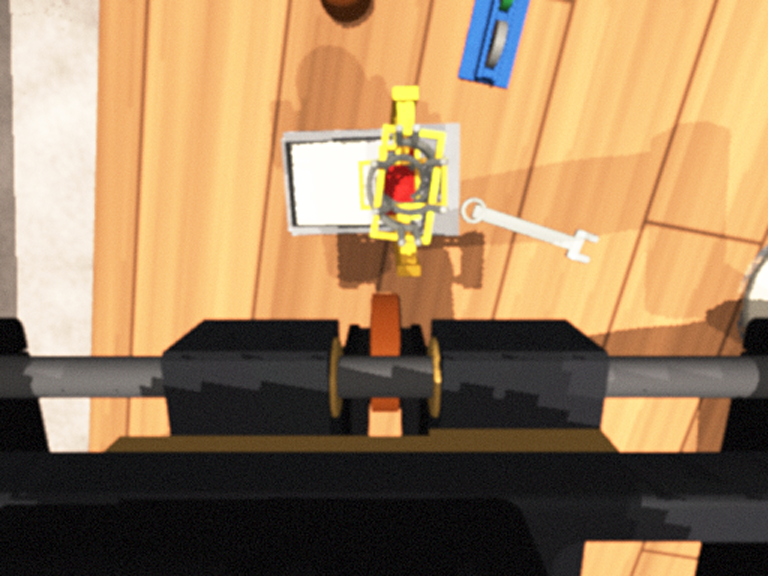

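```bash
python3 - <<'E'
import pickle,cv2
s,c=pickle.load(open("w7.pkl","rb"))
cv2.imwrite("pics/z7.png",cv2.resize(c["color"][50:190,180:320],None,fx=5.6 if 0 else 4.28,fy=4.28,interpolation=cv2.INTER_CUBIC))
E
```

```text
(no output)
```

View pics/z7.png

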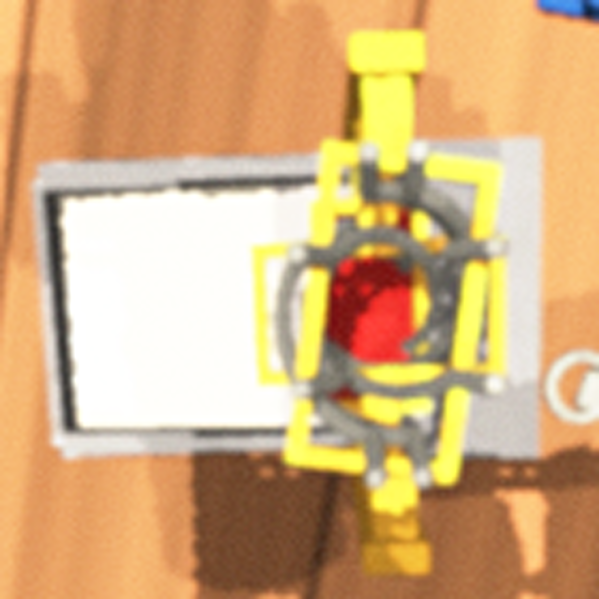

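The crop shows the eight white rail tips clearly. I'll take a second view for the height.

Emit:
move_arm --series '[[[4,2,0,0,0,0,-1],[3,0,0,0,0,0,-1],[0,0,0,0,0,0,-1],[0,0,0,0,0,0,-1]]]'

```text
time_s: 10.48
tcp_pos: [0.5102, 0.0248, 0.4038]
ee_rot: [[-0.983, -0.182, 0.001], [-0.182, 0.983, 0.0], [-0.001, 0.0, -1.0]]
wrist_force: [0.7, 0.2, -0.6]
gripper_width: 0.111
```

```bash
python3 snap.py w8; python3 - <<'E'
import pickle,cv2
s,c=pickle.load(open("w8.pkl","rb"))
cv2.imwrite("pics/z8.png",cv2.resize(c["color"][10:150,100:240],None,fx=4.28,fy=4.28,interpolation=cv2.INTER_CUBIC))
E
```

```text
10.475 [0.5102474  0.02478178 0.40378473] [-0.983 -0.182 -0.001] [np.float64(21.0), np.float64(6.4), np.float64(4.8), np.float64(-0.0), np.float64(-88.4), np.float64(-10.5)] [ 0.03  1.33  0.29  0.02 -0.07 -0.02]
```

View pics/z8.png

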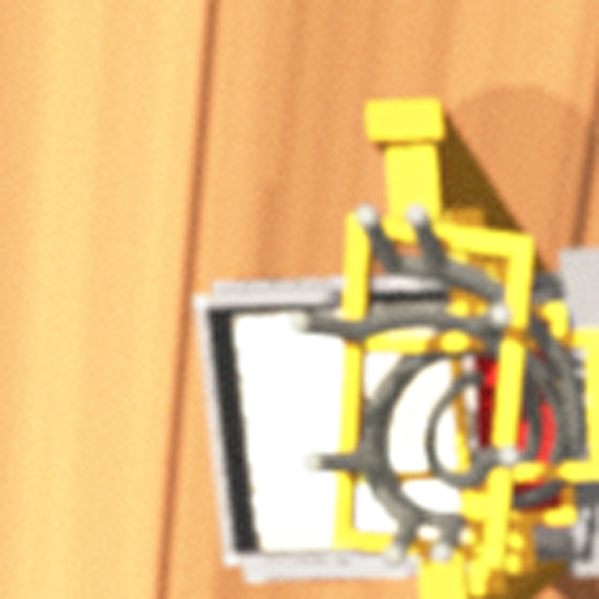

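```bash
python3 - <<'E'
import pickle
from h import *
A=np.array([(370,153),(418,152),(303,253),(499,246),(307,388),(494,383),(375,478),(421,478)])
B=np.array([(367,213),(416,212),(302,321),(500,312),(315,461),(508,453),(397,551),(443,551)])
A=(A+.5)/4.28-.5+[180,50];B=(B+.5)/4.28-.5+[100,10]
sa,ca=pickle.load(open("w7.pkl","rb"));sb,cb=pickle.load(open("w8.pkl","rb"))
T=np.array([tri(ca,a,cb,b,sa,sb) for a,b in zip(A,B)]);print(T.round(4),T.mean(0).round(4))
for c,s,P in((ca,sa,A),(cb,sb,B)):
    Q=plane(c,P,.295,s);m=Q.mean(0)
    y=(Q[0]+Q[1]-Q[6]-Q[7])/2; x1=Q[2]-Q[3];x2=Q[4]-Q[5]
    f=lambda d:np.degrees(np.arctan2(d[1],d[0])).round(2)
    print("ctr",m.round(4),"len",[np.linalg.norm(v[:2]).round(4) for v in(y,x1,x2)],"ang",f(-y)-90,f(x1),f(x2))
# posts in top view
E
```

```text
[[ 0.5907 -0.0765  0.2942]
 [ 0.5811 -0.0785  0.2941]
 [ 0.6007 -0.0542  0.2956]
 [ 0.5613 -0.063   0.2968]
 [ 0.595  -0.0273  0.2955]
 [ 0.556  -0.0358  0.2939]
 [ 0.5768 -0.011   0.2908]
 [ 0.567  -0.0129  0.2914]] [ 0.5786 -0.0449  0.294 ]
ctr [ 0.5787 -0.0449  0.295 ] len [np.float64(0.0664), np.float64(0.0405), np.float64(0.0396)] ang 11.920000000000002 12.42 11.96
ctr [ 0.5784 -0.0451  0.295 ] len [np.float64(0.0665), np.float64(0.0403), np.float64(0.0403)] ang 12.61 12.95 12.79
```

```bash
python3 -c "
from h import *
tool([.5785,-.045,.35],down(192.3))"
```

```text
shift cm in tool [-5.41 -8.11  5.34]
turn deg in tool [ 0.01  0.   -1.81]
```

Emit:
move_arm --series '[[[-1.8,-2.7,0,0,0,0,-1],[-1.8,-2.7,0,0,0,0,-1],[-1.8,-2.7,1,0,0,0,-1],[0,0,2.2,0,0,-1.8,-1],[0,0,2.1,0,0,0,-1],[0,0,0,0,0,0,-1],[0,0,0,0,0,0,-1]]]'

```text
time_s: 11.4
tcp_pos: [0.5787, -0.0448, 0.3511]
ee_rot: [[-0.977, -0.214, 0.001], [-0.214, 0.977, -0.0], [-0.001, -0.001, -1.0]]
wrist_force: [0.3, -1.0, 0.4]
gripper_width: 0.109
```

```bash
python3 snap.py w9; python3 - <<'E'
from h import *
tool([.5785,-.045,.2975],down(192.3))
a=r.capture("scene")
cv2.imwrite("pics/m9.png",cv2.resize(a["color"][110:290,180:310],None,fx=3.3,fy=3.3,interpolation=cv2.INTER_CUBIC))
E
```

```text
11.4 [ 0.57870136 -0.04480179  0.3511442 ] [-0.977 -0.214 -0.001] [np.float64(11.6), np.float64(14.2), np.float64(7.3), np.float64(0.0), np.float64(-83.1), np.float64(0.8)] [ 0.13 -0.81  0.47 -0.03  0.07 -0.04]
shift cm in tool [ 0.03 -0.02  5.41]
turn deg in tool [-0.03  0.1   0.04]
```

View pics/w9.png

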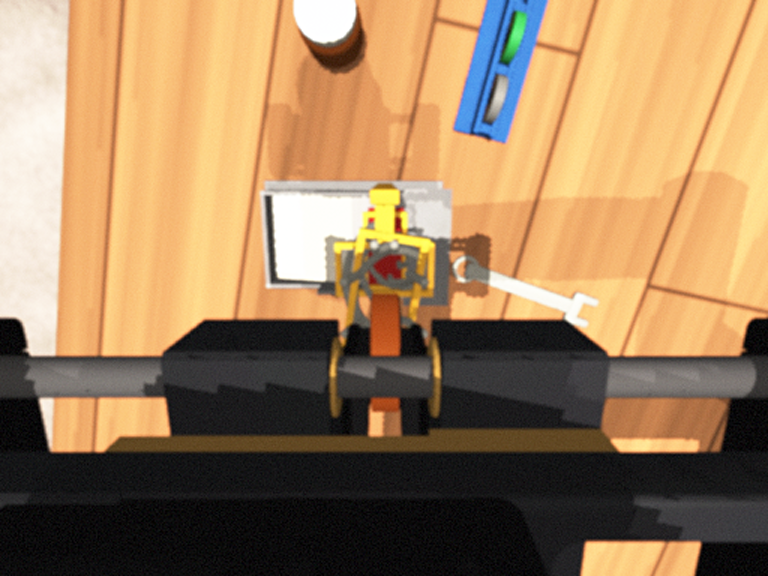

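View pics/m9.png

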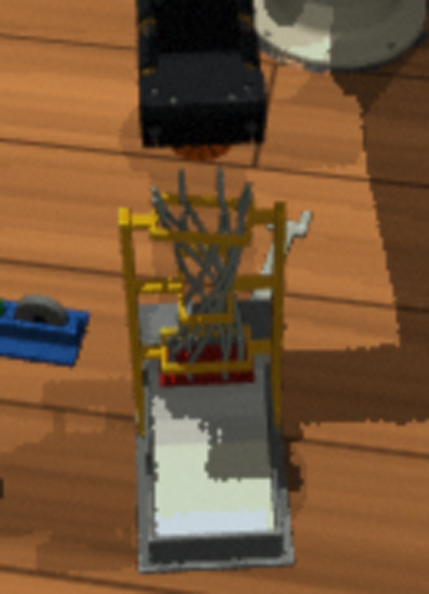

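The disc is centred over the near tip pair (u≈384) and square with the slot. Going down.

Emit:
move_arm --series '[[[0,0,1.5,0,0,0,-1],[0,0,1.5,0,0,0,-1],[0,0,1.2,0,0,0,-1],[0,0,1.1,0,0,0,-1],[0,0,0,0,0,0,-1],[0,0,0,0,0,0,-1]]]'

```text
time_s: 12.25
tcp_pos: [0.5782, -0.0447, 0.298]
ee_rot: [[-0.977, -0.214, 0.001], [-0.214, 0.977, -0.0], [-0.001, -0.0, -1.0]]
wrist_force: [-0.3, 0.7, -0.6]
gripper_width: 0.109
```

```bash
python3 - <<'E'
from h import *
tool([.5785,-.045,.2975],down(192.3))
a=r.capture("scene")
cv2.imwrite("pics/m10.png",cv2.resize(a["color"][130:240,200:290],None,fx=5,fy=5,interpolation=cv2.INTER_CUBIC))
E
```

```text
shift cm in tool [-0.02 -0.04  0.05]
turn deg in tool [-0.02  0.05  0.05]
```

View pics/m10.png

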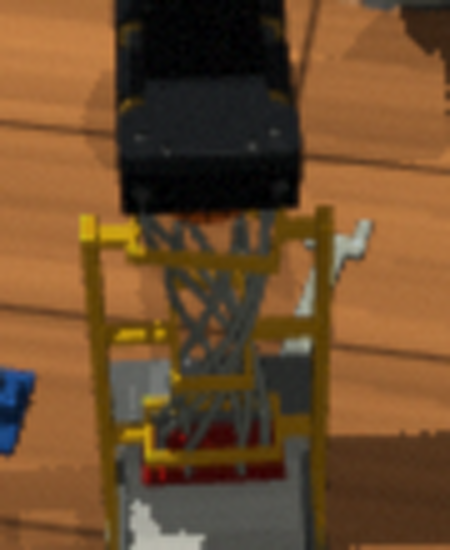

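The disc's lower edge is in the mouth and the force is about zero. Releasing.

Emit:
move_arm --series '[[[0,0,0,0,0,0,0],[0,0,0,0,0,0,0],[0,0,0,0,0,0,0],[0,0,0,0,0,0,0],[0,0,0,0,0,0,0]]]'

```text
time_s: 12.92
tcp_pos: [0.5779, -0.0446, 0.2976]
ee_rot: [[-0.977, -0.214, -0.0], [-0.214, 0.977, 0.0], [0.0, 0.0, -1.0]]
wrist_force: [0.2, -0.9, 0.0]
gripper_width: 0.485
```

Emit:
move_arm --series '[[[0,0,-3,0,0,0,0],[0,0,-4,0,0,0,0],[0,3,-4,0,0,0,0],[0,5,0,0,0,0,0],[0,0,0,0,0,0,0],[0,0,0,0,0,0,0]]]'

```text
time_s: 13.68
tcp_pos: [0.5607, 0.0336, 0.4074]
ee_rot: [[-0.977, -0.214, -0.0], [-0.214, 0.977, -0.0], [0.0, -0.0, -1.0]]
wrist_force: [0.0, -0.0, -0.3]
gripper_width: 0.497
```

```bash
python3 snap.py w11; python3 - <<'E'
import pickle
from h import *
s,c=pickle.load(open("w11.pkl","rb"))
a=r.capture("scene")["color"]
p=cv2.resize(a[130:250,190:300],(550,600),interpolation=cv2.INTER_CUBIC)
cv2.imwrite("pics/m11.png",p)
cv2.imwrite("pics/z11.png",cv2.resize(c["color"][50:210,150:350],None,fx=4,fy=3.7 if 0 else 3.75,interpolation=cv2.INTER_CUBIC))
E
```

```text
13.675 [0.56066105 0.03356219 0.40740324] [-0.977 -0.214  0.   ] [np.float64(20.0), np.float64(11.9), np.float64(12.0), np.float64(0.0), np.float64(-90.1), np.float64(-7.6)] [-1.17  0.39  0.04  0.13 -0.05 -0.04]
```

View pics/m11.png

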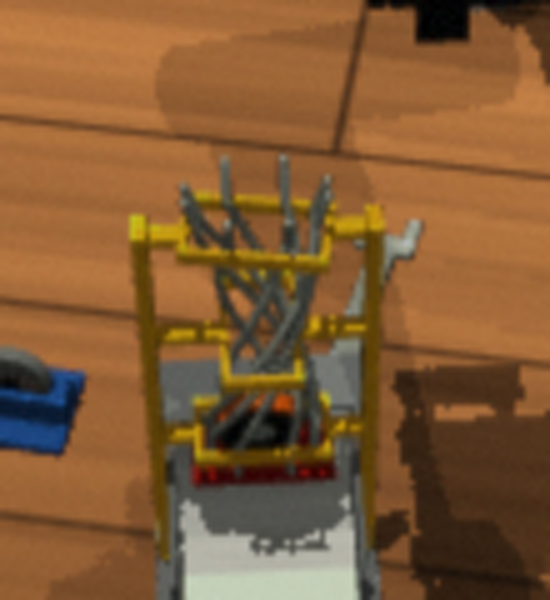

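View pics/z11.png

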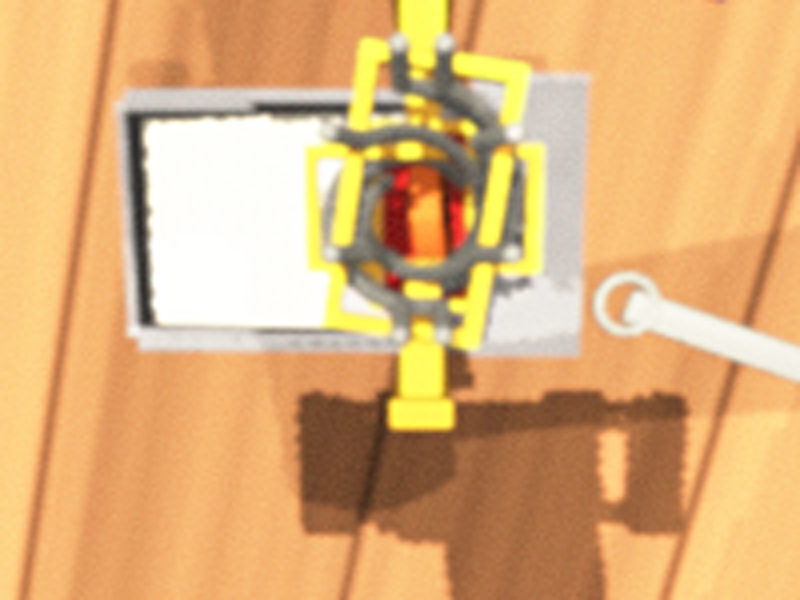

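The disc is down the slot on the shutter, with its black face now toward the tray (scene crop (250,430)). I'll check its height from the two views and measure the switch box.

```bash
python3 - <<'E'
import pickle
from h import *
s,c=pickle.load(open("w11.pkl","rb"));a=r.capture("scene");b=r.capture("top")
print("disc top",tri(c,(256.2,104.7),a,(243.5,210.),s).round(4))
# dots
def dot(c,lo,hi,roi):
    x0,y0,x1,y1=roi;h=cv2.cvtColor(c["color"],cv2.COLOR_BGR2HSV)[y0:y1,x0:x1];m=cv2.inRange(h,lo,hi);ys,xs=np.nonzero(m);return np.array([xs.mean()+x0,ys.mean()+y0]),len(xs)
G=((50,90,60),(85,255,255));R=((0,130,100),(8,255,255))
o={}
for k,l in(("g",G),("r",R)):
    pa,na=dot(a,*l,(345,190,400,240));pb,nb=dot(b,*l,(120,195,172,240));print(k,pa.round(1),na,pb.round(1),nb);X=tri(a,pa,b,pb);o[k]=X;print(X.round(4),plane(a,[pa],.05).round(4),plane(b,[pb],.05).round(4))
d=o["g"]-o["r"];print("ctr",(o["g"]+o["r"])/2,"y ang",np.degrees(np.arctan2(d[1],d[0])),np.linalg.norm(d))
E
```

```text
disc top [ 0.5778 -0.0433  0.1325]
g [386.1 214.1] 23 [nan nan] 0
[nan nan nan] [[0.4665 0.3453 0.05  ]] [[nan nan nan]]
r [nan nan] 0 [nan nan] 0
[nan nan nan] [[nan nan nan]] [[nan nan nan]]
ctr [nan nan nan] y ang nan nan<stdin>:7: RuntimeWarning: Mean of empty slice.
  ret = ret.dtype.type(ret / rcount)
```

Disc top measured at z=0.1325 (about 0.136 expected), centred on the slot, so it's resting on the shutter. The arm hides the box in the top view, so I'll go look with the wrist camera.

```bash
python3 -c "
from h import *
tool([.456,.365,.27],down(172))"
```

```text
shift cm in tool [ 3.18 34.7  13.72]
turn deg in tool [-2.000e-02 -4.000e-02  2.027e+01]
```

Emit:
move_arm --series '[[[0.4,5,0,0,0,0,-1],[0.4,5,0,0,0,0,-1],[0.4,5,2,0,0,0,-1],[0.4,5,3,0,0,0,-1],[0.4,5,3,0,0,0,-1],[0.4,5,3,0,0,0,-1],[0.8,4.7,2.7,0,0,0,-1],[0,0,0,0,0,10.1,-1],[0,0,0,0,0,10.2,-1],[0,0,0,0,0,0,-1],[0,0,0,0,0,0,-1],[0,0,0,0,0,0,-1]]]'

```text
time_s: 15.38
tcp_pos: [0.4556, 0.3654, 0.2707]
ee_rot: [[-0.99, 0.138, 0.0], [0.138, 0.99, 0.0], [-0.0, 0.0, -1.0]]
wrist_force: [-1.2, 0.3, 0.3]
gripper_width: 0.006
```

```bash
python3 snap.py w12; python3 - <<'E'
from h import *
b=r.capture("top");cv2.imwrite("pics/t12.png",b["color"])
E
```

```text
15.375 [0.45558446 0.36535336 0.27066275] [-0.99   0.138 -0.   ] [np.float64(54.6), np.float64(16.3), np.float64(-1.0), np.float64(0.0), np.float64(-72.7), np.float64(-62.5)] [ 0.11 -0.05 -0.03  0.06 -0.04 -0.39]
```

View pics/w12.png

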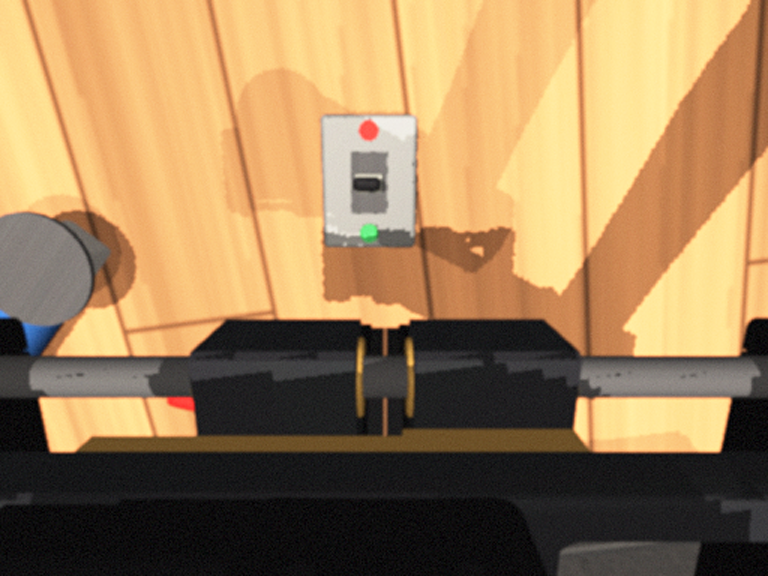

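Red dot at (369,130), green dot at (369,232), paddle top at (368,184): the tool is square with the box, and green is along tool +y.

```bash
python3 - <<'E'
import pickle
from h import *
s,c=pickle.load(open("w12.pkl","rb"));a=r.capture("scene")
f=lambda p:(np.array(p)+.5)/1.5-.5
print("red",plane(c,[f((369,130))],.05,s).round(4),"green",plane(c,[f((369,232))],.05,s).round(4),"tip@.106",plane(c,[f((368,184))],.106,s).round(4))
crop=a["color"][185:225,355:395];g=cv2.cvtColor(crop,cv2.COLOR_BGR2GRAY);m=g<28
ys,xs=np.nonzero(m);t=np.array([xs[ys<=ys.min()+2].mean()+355,ys.min()+185+1]);print("scene tip px",t)
print("tip tri",tri(c,f((368,184)),a,t,s).round(4))
E
```

```text
red [[0.4541 0.2614 0.05  ]] green [[0.4663 0.3441 0.05  ]] tip@.106 [[0.459  0.3033 0.106 ]]
scene tip px [374.66666667 198.        ]
tip tri [0.4591 0.3033 0.1039]
```

```bash
python3 -c "
from h import *
tool([.4545,.2685,.088],down(171.6))"
```

```text
shift cm in tool [-1.25 -9.62 18.26]
turn deg in tool [0.01 0.   0.46]
```

Emit:
move_arm --series '[[[-0.4,-3.2,0,0,0,0.4,-1],[-0.4,-3.2,0,0,0,0,-1],[-0.4,-3.2,2.3,0,0,0,-1],[0,0,5,0,0,0,-1],[0,0,5,0,0,0,-1],[0,0,4,0,0,0,-1],[0,0,2,0,0,0,-1],[0,0,0,0,0,0,-1],[0,0,0,0,0,0,-1]]]'

```text
time_s: 16.65
tcp_pos: [0.4542, 0.2696, 0.0886]
ee_rot: [[-0.989, 0.145, 0.002], [0.145, 0.989, 0.001], [-0.001, 0.001, -1.0]]
wrist_force: [-0.3, -0.2, -1.1]
gripper_width: 0.005
```

```bash
cat > sc.py <<'E'
import sys
from h import *
a=r.capture("scene")["color"]
p=cv2.resize(a[170:250,330:410],(400,400),interpolation=cv2.INTER_CUBIC);q=cv2.resize(a[170:290,200:290],(300,400),interpolation=cv2.INTER_CUBIC)
cv2.imwrite(f"pics/{sys.argv[1]}.png",np.hstack([p,q]))
tool([.4596,.303,.088],down(171.6))
E
python3 sc.py s1
```

```text
shift cm in tool [-0.05  3.37  0.1 ]
turn deg in tool [0.12 0.1  0.07]
```

View pics/s1.png

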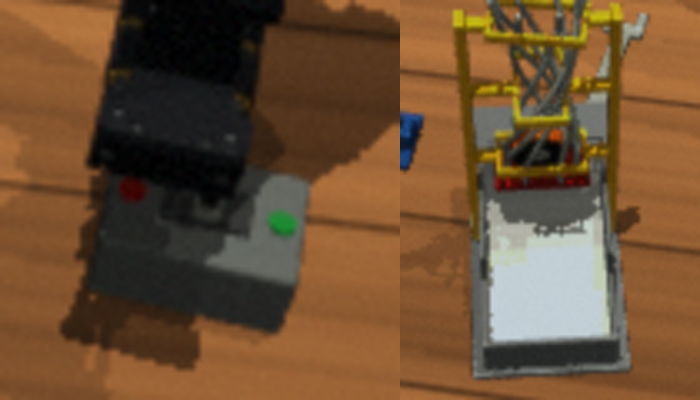

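Emit:
move_arm --series '[[[0,1.2,0,0,0,0,-1],[0,0.8,0,0,0,0,-1],[0,0.8,0,0,0,0,-1],[0,0.8,0,0,0,0,-1],[0,0,0,0,0,0,-1],[0,0,0,0,0,0,-1]]]'

```text
time_s: 17.45
tcp_pos: [0.4584, 0.3042, 0.0873]
ee_rot: [[-0.989, 0.145, -0.001], [0.145, 0.989, -0.001], [0.001, -0.001, -1.0]]
wrist_force: [-0.7, -2.2, 0.7]
gripper_width: 0.01
```

```bash
python3 sc.py s2; python3 -c "
from h import *
s=r.sense();print(s['wrist_force'],s['moment'])"
```

```text
shift cm in tool [-0.14 -0.09 -0.06]
turn deg in tool [-0.04 -0.04  0.03]
[-1.0546586  -2.83869548 -0.00325307] [-0.61121459  0.24272901 -0.00324134]
```

View pics/s2.png

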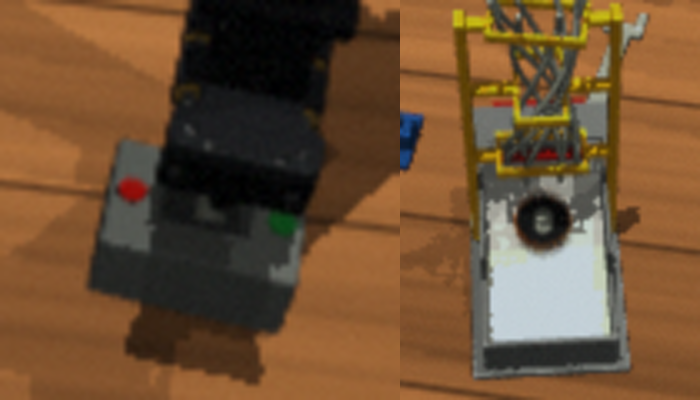

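The shutter is open and the disc is already on the tray, black side up (542,222). I'll push slightly further for margin and hold.

Emit:
move_arm --series '[[[0,0.2,0,0,0,0,-1],[0,0,0,0,0,0,-1],[0,0,0,0,0,0,-1],[0,0,0,0,0,0,-1],[0,0,0,0,0,0,-1],[0,0,0,0,0,0,-1],[0,0,0,0,0,0,-1],[0,0,0,0,0,0,-1],[0,0,0,0,0,0,-1],[0,0,0,0,0,0,-1]]]'

```text
time_s: 18.75
tcp_pos: [0.459, 0.3065, 0.0875]
ee_rot: [[-0.989, 0.145, -0.0], [0.145, 0.989, 0.0], [0.0, 0.0, -1.0]]
wrist_force: [-0.3, -2.8, -0.3]
gripper_width: 0.003
```

```bash
python3 sc.py s3; python3 -c "
from h import *
s=r.sense();print(s['wrist_force'],s['moment'])"
```

```text
shift cm in tool [-0.11 -0.34 -0.05]
turn deg in tool [-0.   -0.    0.04]
[-1.32911733 -2.77639032  0.07503118] [-0.79843296  0.48131725 -0.01231515]
```

View pics/s3.png

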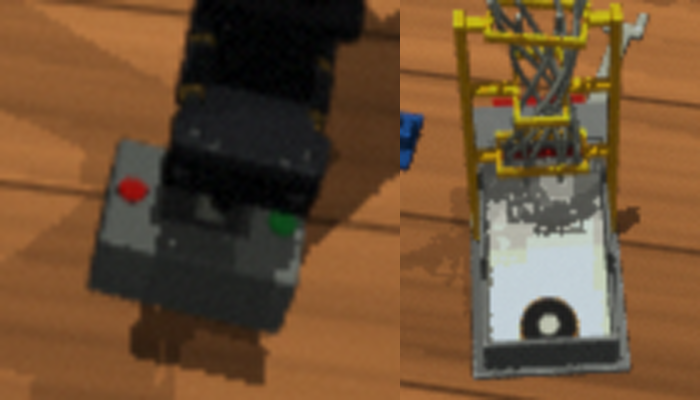

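The disc lies against the tray's end wall, black up with the hub visible at (548,324). I'll push a little more and hold for margin, then retreat.

Emit:
move_arm --series '[[[0,0.15,0,0,0,0,-1],[0,0,0,0,0,0,-1],[0,0,0,0,0,0,-1],[0,0,0,0,0,0,-1],[0,0,0,0,0,0,-1],[0,0,0,0,0,0,-1],[0,0,0,0,0,0,-1]]]'

```text
time_s: 19.68
tcp_pos: [0.4593, 0.308, 0.0876]
ee_rot: [[-0.989, 0.145, 0.0], [0.145, 0.989, 0.0], [-0.0, 0.0, -1.0]]
wrist_force: [-1.2, -4.0, -0.9]
gripper_width: 0.001
```

Emit:
move_arm --series '[[[0,-1,0,0,0,0,-1],[0,-1,0,0,0,0,-1],[0,-1,0,0,0,0,-1],[0,-1.5,0,0,0,0,-1],[0,0,-4,0,0,0,-1],[0,0,-5,0,0,0,-1],[0,0,-5,0,0,0,-1],[0,5,-5,0,0,0,-1],[0,5,0,0,0,0,-1],[0,0,0,0,0,0,-1],[0,0,0,0,0,0,-1],[0,0,0,0,0,0,-1]]]'

```text
time_s: 21.18
tcp_pos: [0.4662, 0.3554, 0.2716]
ee_rot: [[-0.989, 0.146, -0.0], [0.146, 0.989, -0.001], [0.0, -0.001, -1.0]]
wrist_force: [0.5, 0.3, -0.2]
gripper_width: 0.005
```

```bash
python3 sc.py s4; python3 snap.py w13; python3 - <<'E'
from h import *
a=r.capture("scene");b=r.capture("top")
cv2.imwrite("pics/fin.png",np.vstack([a["color"],b["color"]])[:, :][:768:1] if 0 else cv2.resize(np.hstack([a["color"][120:300,90:420],b["color"][130:310,100:430]]),None,fx=1.2,fy=1.2))
E
```

```text
shift cm in tool [-0.11 -5.29 18.38]
turn deg in tool [-0.02 -0.01 -0.01]
21.225 [0.4662894  0.35553281 0.27175322] [-0.989  0.146  0.   ] [np.float64(53.1), np.float64(16.6), np.float64(-0.5), np.float64(0.0), np.float64(-72.9), np.float64(-61.5)] [ 0.04 -0.    0.44  0.06 -0.02 -0.05]
```

View pics/s4.png

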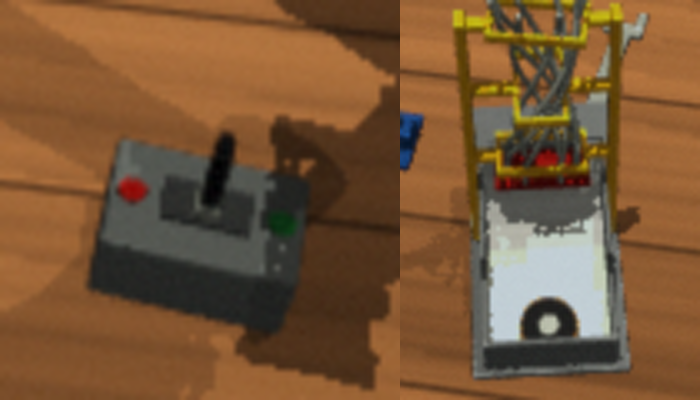

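View pics/w13.png

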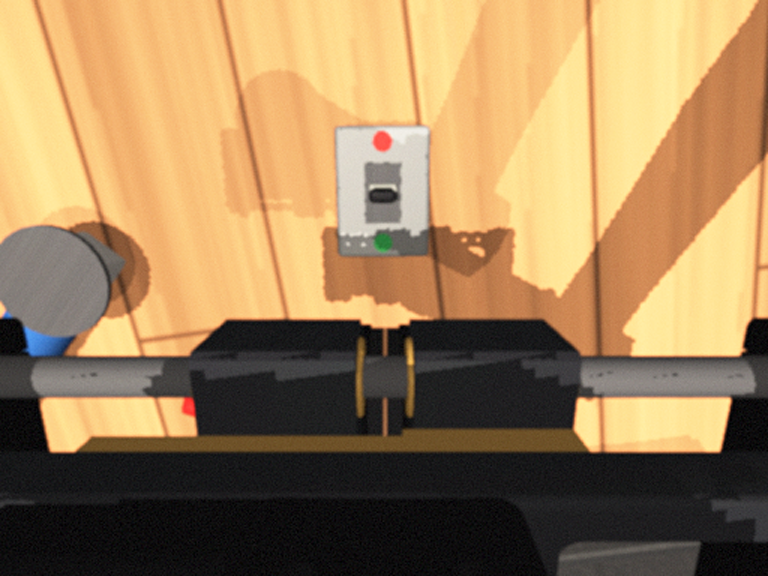

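View pics/fin.png

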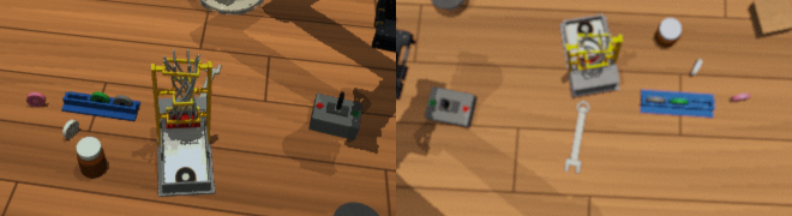

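The paddle is upright again (wrist view (382,194), midway between the dots as before). The shutter is closed, the disc lies black side up in the tray, and the bystanders look unmoved. The arm is clear, so I'm handing in.

```bash
python3 -c "
from station import r
print(r.finish_job())"
```

```text
the job is handed in; nothing more can be done
None
```

I took the orange disc from the stand and dropped it on edge into the twisted slot, orange face toward the tray. It came to rest on the closed shutter with its black side toward the tray. I then pushed the paddle toward green, held it there for over 2 s and let it spring back. The job was handed in at about 21 s; no verdict came back.

**Last checks:**
- **Disc:** it lies in the tray against the end wall, black backing and hub dot up. I judged this from the scene picture and did not measure its position or tilt.
- **Paddle:** it looks upright, and the shutter is closed.
- **Bystanders:** the green and grey discs, wrench and jar look unmoved. I compared pictures by eye and did not measure this.
- **Arm:** it is clear of everything, and the wrist force stayed low, with about 4 N the highest reading, during the paddle push.

**Less certain:**
- The top of the disc on the shutter measured 132.5 mm against 136 mm expected, which is within my pixel error.
- The paddle angle during the hold was not measured. I estimated about 0.45 rad from the geometry, and the shutter was open and let the disc out.
- My first red and green dot mask on the switch box failed because the arm blocked the top view. I measured the dots from the wrist view instead.

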